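# Finish tightening a vacuum chamber lid crisscross, then half open its valve

### The job

Someone has begun to tighten this vacuum chamber's lid: two opposite T-handled screws have had their first eighth of a turn (bar at 45 degrees), the other two are still loose (bar pointing at the lid's centre). Give each loose screw its first eighth of a turn clockwise, and only then go round all four again in crisscross order, turning each clockwise fully home to its stop (bar square to the centre line), with each screw followed by the one opposite. When all four are home, swing the valve lever on the side pipe clockwise from shut to half open (45 degrees, the middle mark), and leave the flask, jar and wrench alone.

Things in the scene. Friction and masses are not known exactly. Their poses are not given: they have to be found in the camera images.
- rig: Fixed rig: foot plate with a round stainless vacuum chamber (flange 210 across, top at 100), and a pipe that runs from it along the rig's -y to a quarter-turn valve. Origin on the bench on the chamber's axis, z up. Valve pivot 230 from the chamber's axis along -y. Turned up to 0.3 rad either way.
- lid: Fixed round steel lid, 210 across, 14 thick, turned up to 0.8 rad from the rig. Origin at the centre of its underside; its face is 114 above the bench. A window 84 across stands 4 proud at the middle. Four identical T-screws on a circle of radius 78, numbered anticlockwise from above: 1 on the lid's +x, 2 on +y, 3 on -x, 4 on -y. 1 and 3 are opposite, 2 and 4 are opposite.
- flask: Loose bystander: conical clear-glass flask, 80 across the base, 120 high, standing to the left of the chamber. Origin at the centre of its base.
- jar: Loose bystander: small amber jar, 60 across, 75 high, to the right of the rig. Origin at the centre of its base.
- wrench: Loose bystander: flat steel wrench lying on the bench beyond the chamber. Origin on its underside.
- lever_pivot (a point): The valve lever's pivot: on its vertical axis, at the height of the lever arm (95 above the bench).
- lever_knob (a point): Centre of the upright round black knob, 18 across and 34 high, on the end of the lever, 80 from the pivot and 115 above the bench (knob spans 96 to 130). x points from pivot to knob, z up.
- valve (a joint): Angle of the valve lever (rad), growing clockwise from above. 0: shut, square to the pipe, pointing along the rig's +x. 1.571: fully open, along the rig's -y. 0.785: half open, at the middle of three marks on the disc below it (0, 45, 90 degrees). Starts at 0 to 0.1. Stays where it is left; friction 0.12 N m (1.5 N at the knob).
- screw_1_bar (a point): Centre of the black T-bar of screw 1: bar 54 long, 13 thick, 20 high, its centre 138 above the bench and 24 above the lid's face (a thin stem below it). On the screw's axis. x runs along the bar, z up.
- screw_1 (a joint): Turn of screw 1 (rad), growing clockwise seen from above. 0: loose, bar pointing at the lid's centre. 0.785: after the first eighth turn, bar at 45 degrees. 1.571: home at a hard stop, bar square to the line to the centre. Starts at 0.70 to 0.86 (first eighth turn already given). Stays where it is left; friction about 0.1 N m. Does not rise or sink.
- screw_2_bar (a point): Centre of the black T-bar of screw 2: bar 54 long, 13 thick, 20 high, its centre 138 above the bench and 24 above the lid's face (a thin stem below it). On the screw's axis. x runs along the bar, z up.
- screw_2 (a joint): Turn of screw 2 (rad), growing clockwise seen from above. 0: loose, bar pointing at the lid's centre. 0.785: after the first eighth turn, bar at 45 degrees. 1.571: home at a hard stop, bar square to the line to the centre. Starts at 0 to 0.1 (still loose). Stays where it is left; friction about 0.1 N m. Does not rise or sink.
- screw_3_bar (a point): Centre of the black T-bar of screw 3: bar 54 long, 13 thick, 20 high, its centre 138 above the bench and 24 above the lid's face (a thin stem below it). On the screw's axis. x runs along the bar, z up.
- screw_3 (a joint): Turn of screw 3 (rad), growing clockwise seen from above. 0: loose, bar pointing at the lid's centre. 0.785: after the first eighth turn, bar at 45 degrees. 1.571: home at a hard stop, bar square to the line to the centre. Starts at 0.70 to 0.86 (first eighth turn already given). Stays where it is left; friction about 0.1 N m. Does not rise or sink.
- screw_4_bar (a point): Centre of the black T-bar of screw 4: bar 54 long, 13 thick, 20 high, its centre 138 above the bench and 24 above the lid's face (a thin stem below it). On the screw's axis. x runs along the bar, z up.
- screw_4 (a joint): Turn of screw 4 (rad), growing clockwise seen from above. 0: loose, bar pointing at the lid's centre. 0.785: after the first eighth turn, bar at 45 degrees. 1.571: home at a hard stop, bar square to the line to the centre. Starts at 0 to 0.1 (still loose). Stays where it is left; friction about 0.1 N m. Does not rise or sink.

How it is judged:
On the way, in this order (a step that is already met when the one before it is completed fails the run):
1. one of the two loose screws has had its first eighth turn (0.52 to 1.05 rad) ((value of joint screw_2 between 0.52 and 1.05 rad or value of joint screw_4 between 0.52 and 1.05 rad)), for 0.1 s.
2. all four screws stand at their first eighth turn (0.52 to 1.05 rad) (value of joint screw_1 between 0.52 and 1.05 rad and value of joint screw_2 between 0.52 and 1.05 rad and value of joint screw_3 between 0.52 and 1.05 rad and value of joint screw_4 between 0.52 and 1.05 rad), for 0.1 s.
3. one opposite pair is fully home (over 1.44 rad) while the other pair is not yet on its second turn (below 1.15 rad) (((value of joint each of screw_1, screw_3 above 1.44 rad and value of joint each of screw_2, screw_4 below 1.15 rad) or (value of joint each of screw_2, screw_4 above 1.44 rad and value of joint each of screw_1, screw_3 below 1.15 rad))), for 0.1 s.
4. all four screws are fully home (over 1.44 rad) (value of joint each of screw_1, screw_2, screw_3, screw_4 above 1.44 rad), for 0.1 s.
5. the valve lever stands half open (0.785 rad within 0.13) (value of joint valve between 0.655 and 0.915 rad), for 0.1 s.
At the end, for the whole second after the job is handed in: All four screws are fully home (each over 1.44 rad of 1.571) and the valve lever rests half open (0.785 rad within 0.13), flask, jar and wrench left where they were (within 30 mm, flask and jar upright) (all of step 4 and all of step 5 and velocity of joint valve between -0.05 and 0.05 rad/s); the robot touches nothing.
It fails at once if a screw starts its second turn (past 1.15 rad) while any screw has not had its first (below 0.52 rad) (value of joint any of screw_1, screw_2, screw_3, screw_4 above 1.15 rad and value of joint any of screw_1, screw_2, screw_3, screw_4 below 0.52 rad).
It fails at once if a screw is followed in the second pass by a neighbour rather than by its opposite (just one of each pair past 1.15 rad) (((value of joint screw_1 above 1.15 rad and value of joint screw_3 below 1.15 rad) or (value of joint screw_3 above 1.15 rad and value of joint screw_1 below 1.15 rad)) and ((value of joint screw_2 above 1.15 rad and value of joint screw_4 below 1.15 rad) or (value of joint screw_4 above 1.15 rad and value of joint screw_2 below 1.15 rad))).
It fails at once if the valve is opened (past 0.3 rad) before all screws are home (1.40 rad) (value of joint valve above 0.3 rad and value of joint any of screw_1, screw_2, screw_3, screw_4 below 1.4 rad).
It fails at once if the flask, jar or wrench is moved over 30 mm, or the flask or jar tipped (distance of any of flask, jar, wrench from where it was at the start of the episode above 0.03 m or angle between any of flask, jar's own z axis and vertical above 0.3 rad).
It also fails if it takes over 72 s, if anything falls off the work surface, if the arm or the gripper's body presses on something with over 40 N, if the wrist force passes 120 N, or if a joint passes its speed limit or range.

### The arm

A 6-joint arm with a two-finger parallel gripper is mounted at the origin on the work surface. World frame = base frame: x ahead of the robot, y to its left, z up, the work surface at z = 0. Lengths are in m, angles in rad, forces in N, time in s.
With the tool pointing down it reaches from about 0.35 to 0.775 m from the base axis. Payload 7.3 kg.
Tool frame: the origin (TCP) lies midway between the tips of the shut fingers; the grasp point (between the pads) lies 19 mm behind it; z points along the fingers, x is the direction in which the jaws open and shut, and the axes are right-handed (so a half turn about z gives the same grasp; the last joint's range is limited). The gripper opens to 92 mm and grips with 3 to 60 N. Pads are 19 mm wide; open, the fingers measure 130 mm over their backs; the gripper's body (75 mm by 190 mm) begins 47 mm behind the grasp point.
Start: joints at [1.089, 0.342, 1.524, -0, 1.275, -0.146], TCP at [0.173, 0.496, 0.227] pointing down, gripper open.
Joint ranges: [-2.53, 2.53], [-0.77, 2.02], [0.04, 2.7], [-1, 4.14], [0.28, 2.66], [-3.11, 3.11]. Speed limits (rad/s): [2.57, 2.57, 3.14, 3.14, 3.14, 3.14].

### API

Orientations are given as a unit quaternion [x, y, z, w].
In Python, from plant import monitor, vision, r gives the robot as it stands.
- The arm moves only by the tool send_rows, never from a script. Its argument "rows" is a list that holds one entry, the list of rows, each a list of 7 numbers: the turn, a rotation vector about the tool's x, y, z in degrees, then the shift along the tool's x, y, z in mm, then the opening, from 0 (shut) to 1 (fully open). A call has 1 to 8 rows; each row shifts and turns the commanded pose from where the row before left it, along the tool's axes as they then stand; what a row does not reach is not made up. A row lasts 1/8 s, in which the tool goes at most 62.5 mm and 10.7 degrees, less where a joint would pass 70% of its speed; a pose out of reach is approached as far as the arm can. A call is refused whole if a number of a shift passes 62.5 or a number of a turn 10.7, either way. A call with a gripper value outside its range is refused whole. The fingers move at their own pace and stop on an object; "newtons" is the grip in N (left out, the last holds). Time passes only in rows, so rows that do not move let the fingers close. It gives the time, the measured TCP pose, the force and the opening at its end, in the units of the state.
- monitor.state(): the state, without advancing time (a new reading comes with each control period).
- vision.grab_frame(name): name is "side" or "top" or "wrist"; returns a dict with "color" (420x560x3 uint8, red, green, blue), "depth" (420x560 float32, m along the optical axis (not along the pixel's ray), 0 where there is no reading), "intrinsics" (3x3 intrinsics, pixels), "rvec" (rotation vector, rad) and "tvec" (3), from world to camera coordinates, as OpenCV has them. Camera axes: x right, y down, z forward; pixel columns grow to the right and rows downward; lengths in m; the calibration is good to about 2 mm. A picture is of the moment at which its call begins.
- r.close_job(): hands the job in, once; it reports no verdict.
Trained networks look in the newest picture that a camera, given by its name, has taken for a name from the list of things; names that differ only in an ending like _2 or _b are one class to them, and where a whole thing is asked for, a point or a joint stands for the part that bears it (a point fixed in the world has none). Each returns a list of dicts, best first, with "p" (0 to 1); they miss things now and then, are a little off and sometimes report something else, mostly with a low value. They report only what shows in the picture. A call takes as long as a camera call.
- vision.look_for(camera, name): "position" ([x, y, z] in m, in world coordinates, good to about 4 mm: the middle of the surface that is visible of it).
The state is a dict: "time_s": time; "q": joint angles; "dq": joint speeds; "effort": joint torques, N m; "ee_pos": TCP position; "tcp_rot": TCP orientation; "wrist_force": force on the tool from outside, world axes, zero at the start; "wrist_torque": the same for the moment, N m; "grip_width": opening from 0.0 (shut) to 1.0 (fully open).
Only numpy, scipy, OpenCV 4.12 (cv2) and the standard library are available. Lean on these libraries where they do the work, as an engineer would, in place of code of your own. Each camera call takes 0.05 s, during which the arm holds its last target.

## Working session

There is one attempt and no reset: what is moved stays moved. The work goes in short steps, Python scripts to look and compute and a tool call to move; the robot and the scene stay as the last step left them, time stands still between calls to the robot, and variables do not carry over. Pictures are saved under pics/ and viewed, and the job is handed in when it is done.

Besides the shell and the picture viewer there is one more tool, called after "Call:" as name(argument=value, ...), one argument or row to a line, values as JSON. send_rows: Moves the arm, as the interface text tells. Its arguments: {"type":"object","properties":{"rows":{"type":"array"},"newtons":{"type":"number"}},"required":["rows"]}

```bash
mkdir -p pics; ls; cat > h.py <<'E'
import numpy as np, cv2
from plant import monitor, vision, r
def grab(n,save=None):
    f=vision.grab_frame(n)
    if save: cv2.imwrite('pics/'+save,f['color'][:,:,::-1])
    return f
def world(f):
    K=f['intrinsics'];R=cv2.Rodrigues(np.array(f['rvec'],float))[0];t=np.array(f['tvec'],float).ravel()
    d=f['depth'];v,u=np.mgrid[:d.shape[0],:d.shape[1]]
    P=np.stack([(u-K[0,2])/K[0,0]*d,(v-K[1,2])/K[1,1]*d,d],-1)
    return (P-t)@R
E
python3 - <<'E'
from h import *
s=monitor.state();print(s)
for n in ['top','side','wrist']:
    f=grab(n,n+'0.png')
    for k in ['screw_1_bar','lever_knob','lever_pivot','flask','jar','wrench','lid']:
        try: print(n,k,[(np.round(d['position'],3).tolist(),round(d['p'],2)) for d in vision.look_for(n,k)])
        except Exception as e: print(n,k,e)
E
```

```text
pics
{'time_s': 0.0, 'q': array([ 1.08901657e+00,  3.42700330e-01,  1.52501792e+00, -9.08136129e-07,
        1.27536851e+00, -1.45953774e-01]), 'dq': array([-0.00064279,  0.00019491, -0.0022531 ,  0.00031708,  0.00025453,
        0.00043873]), 'effort': array([ 1.87548071e-04, -4.31235588e+01, -2.44223589e+01,  7.17162900e-02,
        5.60202822e-02, -9.17131229e-05]), 'ee_pos': array([0.17278294, 0.49533088, 0.22605626]), 'tcp_rot': array([ 8.15336782e-01,  5.78986506e-01, -6.65331231e-04,  3.39735860e-04]), 'wrist_force': array([ 0.01795997, -0.4119459 , -0.10392348]), 'wrist_torque': array([-0.03484744, -0.01803399,  0.00615546]), 'grip_width': 0.9995237652565302}
top screw_1_bar [([0.563, 0.094, 0.148], 0.5), ([0.509, -0.082, 0.098], 0.34), ([0.456, -0.421, 0.076], 0.26)]
top lever_knob [([0.554, 0.204, 0.147], 0.74), ([0.511, -0.084, 0.101], 0.56)]
top lever_pivot [([0.516, -0.087, 0.098], 0.55)]
top flask [([0.481, 0.398, 0.054], 0.64), ([0.452, 0.087, 0.151], 0.45)]
top jar [([0.456, -0.422, 0.076], 0.56), ([0.785, 0.115, 0.007], 0.35)]
top wrench [([0.784, 0.111, 0.008], 0.7)]
top lid [([0.501, 0.146, 0.119], 0.58)]
side screw_1_bar [([0.559, 0.099, 0.146], 0.7)]
side lever_knob [([0.519, -0.088, 0.093], 0.5)]
side lever_pivot [([0.524, -0.087, 0.098], 0.67)]
side flask [([0.486, 0.425, 0.07], 0.93)]
side jar [([0.458, -0.408, 0.041], 0.81), ([0.789, 0.117, 0.008], 0.18)]
side wrench [([0.789, 0.119, 0.009], 0.56)]
side lid [([0.499, 0.157, 0.113], 0.63)]
wrist screw_1_bar []
wrist lever_knob []
wrist lever_pivot []
wrist flask []
wrist jar []
wrist wrench []
wrist lid []
```

View pics/top0.png

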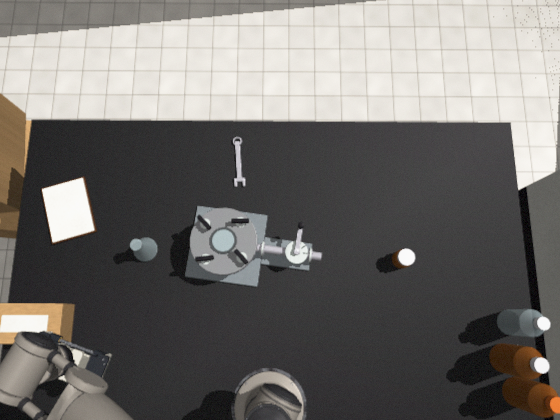

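View pics/side0.png

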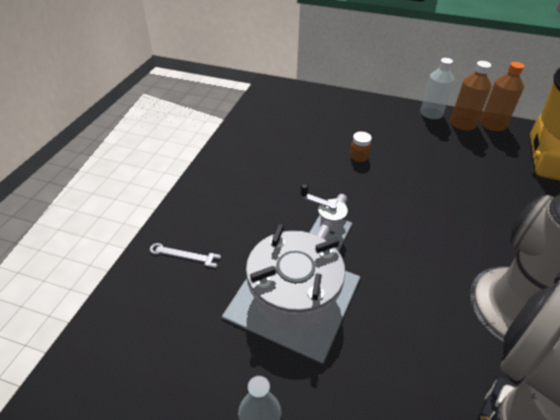

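```bash
cat > bars.py <<'E'
from h import *
def bars(f,save=None):
    W=world(f);c=f['color'].astype(int)
    z=W[...,2]
    m=(z>0.135)&(z<0.16)&(c.max(-1)<90)&(np.abs(W[...,0]-0.5)<0.15)&(np.abs(W[...,1]-0.147)<0.15)
    n,l,st,ce=cv2.connectedComponentsWithStats(m.astype(np.uint8))
    out=[]
    for i in range(1,n):
        if st[i,4]<60: continue
        p=W[l==i][:,:2].astype(np.float32)
        zz=W[l==i][:,2]
        rc=cv2.minAreaRect((p*1000))
        d=p-p.mean(0);w,v=np.linalg.eigh(d.T@d)
        a=np.degrees(np.arctan2(v[1,1],v[0,1]))%180
        out.append((st[i,4],ce[i].round(0),np.round(rc[0],1),np.round(rc[1],1),round(a,1),round(float(np.median(zz)),4)))
    return out
if __name__=='__main__':
    f=grab('top')
    for b in bars(f): print(*b)
    print(monitor.state()['time_s'])
E
python3 bars.py
python3 - <<'E'
from h import *
f=grab('top');W=world(f);z=W[...,2]
K=f['intrinsics'];R=cv2.Rodrigues(np.array(f['rvec'],float))[0];print('cam',-R.T@np.array(f['tvec']).ravel())
c=f['color'].astype(int)
m=(z>0.09)&(z<0.14)&(W[...,1]<0.0)&(W[...,1]>-0.25)&(abs(W[...,0]-.5)<.2)
print(W[m].min(0),W[m].max(0))
m=(z>0.12)&(z<0.14)&(W[...,1]<0.0)&(W[...,1]>-0.25)&(abs(W[...,0]-.5)<.2)
print(W[m].mean(0),W[m].min(0),W[m].max(0),m.sum())
m=(z>0.11)&(z<0.117)&(abs(W[...,1]-.147)<.15)&(abs(W[...,0]-.5)<.15)
print(cv2.minEnclosingCircle(W[m][:,:2].astype(np.float32)),np.median(W[m],0))
E
```

```text
67 [204. 222.] [554.2 202. ] [52.9 10.8] 43.2 0.1477
69 [240. 220.] [558.9  91.4] [11.6 53. ] 92.2 0.1461
69 [241. 256.] [449.4  85.6] [50.7 11.5] 42.6 0.1479
68 [204. 258.] [443.6 195.6] [10.6 53.3] 97.3 0.1476
1.25
cam [ 0.28346525 -0.01553834  1.55077258]
[ 0.441707   -0.1054653   0.09009591] [ 0.55897434 -0.05547605  0.13695439]
[ 0.5504272  -0.0956603   0.12936381] [ 0.54286366 -0.10397432  0.12090213] [ 0.55897434 -0.08809284  0.13695439] 30
((0.5033131241798401, 0.14377860724925995), 0.1051691323518753) [0.50035855 0.14472428 0.11395451]
```

Top picture: lid centre at about px (223,240). The bars are at px (204,222) and (241,256), pointing at the centre (loose, screws 2 and 4), and at (240,220) and (204,258), at 45° (screws 1 and 3). The lever runs from its pivot at (297,253) to the knob at (300,227). Bar heights (~147 mm top), radius (78 mm) and size (53 mm) all match the description.

Next I line the jaws up with screw 2.

Call:
send_rows(
  rows=[
    [[0, 0, -10.4, 0, 0, 0, 0.5], [0, 0, -10.4, 0, 0, 0, 0.5], [0, 0, -10.4, 0, 0, 0, 0.5], [0, 0, -10.4, 0, 0, 0, 0.5], [0, 0, -10.4, 0, 0, 0, 0.5], [0, 0, -10.4, 0, 0, 0, 0.5], [0, 0, 0, 0, 0, 0, 0.5]],
  ],
  newtons=50,
)

```text
time_s: 2.17
ee_pos: [0.173, 0.4957, 0.2267]
tcp_rot: [0.398, 0.917, 0.0, 0.0]
wrist_force: [-1.0, -0.5, 0.2]
grip_width: 0.501
```

```bash
cat > go.py <<'E'
import sys
from h import *
from scipy.spatial.transform import Rotation as Ro
def go(x,y,z,ang=None):
    s=monitor.state();R=Ro.from_quat(s['tcp_rot']).as_matrix()
    d=R.T@(np.array([x,y,z])-s['ee_pos'])*1000
    a=np.degrees(np.arctan2(R[1,0],R[0,0]))
    print('t',round(s['time_s'],2),'pos',s['ee_pos'].round(4),'xang',a.round(2),'tilt',(R[:2,2]*1000).round(1),'q6',s['q'][5].round(2),'F',s['wrist_force'].round(1),'T',s['wrist_torque'].round(2),'g',round(s['grip_width'],3))
    print('shift mm',d.round(1),'rz',None if ang is None else ((a-ang+90)%180-90).round(1))
a=[float(v) for v in sys.argv[1:]]
go(*a)
E
python3 go.py .554 .202 .227 133
```

```text
t 2.17 pos [0.173  0.4957 0.2267] xang 133.07 tilt [0.  0.1] q6 -1.23 F [-1.  -0.5  0.2] T [ 0.06  0.07 -0.02] g 0.501
shift mm [-4.748e+02  7.780e+01 -3.000e-01] rz 0.1
```

Call:
send_rows(
  rows=[
    [[0, 0, 0, -60, 10, 0, 0.5], [0, 0, 0, -60, 10, 0, 0.5], [0, 0, 0, -60, 10, 0, 0.5], [0, 0, 0, -60, 10, 0, 0.5], [0, 0, 0, -60, 10, 0, 0.5], [0, 0, 0, -60, 10, 0, 0.5], [0, 0, 0, -60, 10, 0, 0.5], [0, 0, 0, -54, 8, 0, 0.5]],
  ],
)

```text
time_s: 3.18
ee_pos: [0.5557, 0.2017, 0.2267]
tcp_rot: [0.4, 0.917, 0.0, 0.0]
wrist_force: [0.2, -0.4, -0.2]
grip_width: 0.5
```

Call:
send_rows(
  rows=[
    [[0, 0, 0, 0, 0, 0, 0.5], [0, 0, 0, 0, 0, 0, 0.5]],
  ],
)

```text
time_s: 3.42
ee_pos: [0.5536, 0.2035, 0.2264]
tcp_rot: [0.399, 0.917, -0.0, -0.001]
wrist_force: [-1.2, -0.0, -0.0]
grip_width: 0.502
```

```bash
python3 go.py .554 .202 .227 133; python3 - <<'E'
from h import *
f=grab('wrist','w1.png');W=world(f);c=f['color'].astype(int);z=W[...,2]
m=(z>0.143)&(z<0.155)&(c.max(-1)<90)
n,l,st,ce=cv2.connectedComponentsWithStats(m.astype(np.uint8))
for i in range(1,n):
    if st[i,4]<100: continue
    p=W[l==i][:,:2].astype(np.float32)
    rc=cv2.minAreaRect(p*1000);d=p-p.mean(0);w,v=np.linalg.eigh(d.T@d)
    print(st[i,4],ce[i].round(),np.round(rc[0],1),np.round(rc[1],1),p.mean(0)*1000,np.degrees(np.arctan2(v[1,1],v[0,1]))%180,np.median(W[l==i][:,2]))
E
```

```text
t 3.42 pos [0.5536 0.2035 0.2264] xang 133.0 tilt [-1.1  0.3] q6 -2.1 F [-1.2 -0.  -0. ] T [0.07 0.08 0.03] g 0.502
shift mm [-1.3 -0.7 -0.6] rz -0.0
294 [257.   7.] [467.1 101.8] [ 7.6 12.7] [467.08755  102.309555] 138.13098 0.1487746816155474
1759 [388.  90.] [444.6 195.6] [13.  53.9] [445.4207  194.88838] 97.14098 0.14917458640815842
1588 [152. 112.] [559.6  91.7] [13.3 53.3] [559.0232   93.10602] 91.743126 0.14911042180535405
1255 [279. 212.] [554.  201.2] [53.3 12.6] [553.22504 200.4277 ] 43.613586 0.1491626980023724
```

View pics/w1.png

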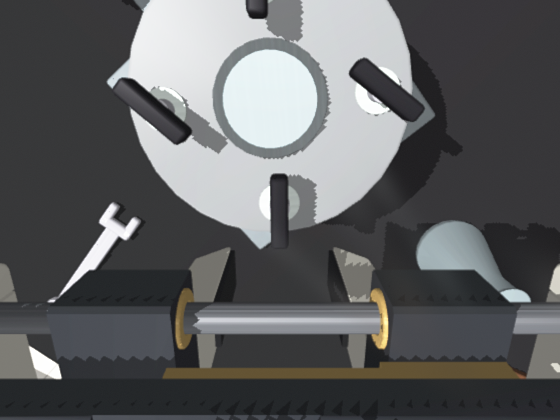

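Wrist view: the bar of screw 2 at px (279,212) lies centred between the open jaws (gap around px 280) and parallel to them. It measures (554, 201.3) at 43.6°, which agrees with the top camera. I descend and grip.

Call:
send_rows(
  rows=[
    [[0, 0, -0.5, -1.3, -0.5, 40, 0.5], [0, 0, 0, 0, 0, 40, 0.5], [0, 0, 0, 0, 0, 24, 0.5], [0, 0, 0, 0, 0, 0, 0.5], [0, 0, 0, 0, 0, 0, 0.5]],
  ],
)

```text
time_s: 4.1
ee_pos: [0.5549, 0.203, 0.1242]
tcp_rot: [0.393, 0.919, 0.001, 0.001]
wrist_force: [0.8, -0.6, 0.2]
grip_width: 0.501
```

```bash
python3 go.py .554 .2015 .122 133.6
```

```text
t 4.1 pos [0.5549 0.203  0.1242] xang 133.71 tilt [2.1 0.6] q6 -2.11 F [ 0.8 -0.6  0.2] T [0.09 0.04 0.01] g 0.501
shift mm [-0.5 -1.7  2.2] rz 0.1
```

Call:
send_rows(
  rows=[
    [[0, 0, 0, 0, 0, 1, 0], [0, 0, 0, 0, 0, 0, 0], [0, 0, 0, 0, 0, 0, 0], [0, 0, 0, 0, 0, 0, 0], [0, 0, 0, 0, 0, 0, 0]],
  ],
  newtons=50,
)

```text
time_s: 4.72
ee_pos: [0.5546, 0.2022, 0.122]
tcp_rot: [0.394, 0.919, 0.0, -0.0]
wrist_force: [-0.7, -0.3, 2.0]
grip_width: 0.152
```

```bash
python3 go.py .554 .2015 .122 133.6
```

```text
t 4.72 pos [0.5546 0.2022 0.122 ] xang 133.65 tilt [0.1 0.4] q6 -2.11 F [-0.7 -0.3  2. ] T [ 0.22  0.29 -0.  ] g 0.152
shift mm [-0.  -0.9 -0. ] rz 0.1
```

Call:
send_rows(
  rows=[
    [[0, 0, 10, 0, 0, 0, 0], [0, 0, 10, 0, 0, 0, 0], [0, 0, 10, 0, 0, 0, 0], [0, 0, 10, 0, 0, 0, 0], [0, 0, 1, 0, 0, 0, 0], [0, 0, 0, 0, 0, 0, 0]],
  ],
)

```text
time_s: 5.48
ee_pos: [0.5546, 0.2022, 0.122]
tcp_rot: [0.689, 0.724, 0.0, -0.0]
wrist_force: [-1.5, 2.2, 4.1]
grip_width: 0.151
```

```bash
python3 go.py .554 .2015 .122 92.9
```

```text
t 5.47 pos [0.5546 0.2022 0.122 ] xang 92.83 tilt [0.2 0.4] q6 -1.4 F [-1.5  2.2  4.1] T [0.28 0.33 0.01] g 0.151
shift mm [-0.7 -0.7 -0. ] rz -0.1
```

Call:
send_rows(
  rows=[
    [[0, 0, 0, 0, 0, 0, 0.5], [0, 0, 0, 0, 0, 0, 0.5], [0, 0, 0, 0, 0, -50, 0.5], [0, 0, -10, 0, 0, -50, 0.5], [0, 0, -10, 0, 0, 0, 0.5], [0, 0, -10, 0, 0, 0, 0.5], [0, 0, -10, 0, 0, 0, 0.5], [0, 0, 0, 0, 0, 0, 0.5]],
  ],
)

```text
time_s: 6.48
ee_pos: [0.5547, 0.2018, 0.2214]
tcp_rot: [0.402, 0.916, -0.0, -0.0]
wrist_force: [0.4, 0.3, 0.5]
grip_width: 0.503
```

```bash
python3 go.py .450 .086 .222 133
```

```text
t 6.47 pos [0.5547 0.2018 0.2214] xang 132.59 tilt [-0.2 -0.2] q6 -2.09 F [0.4 0.3 0.5] T [0.09 0.07 0.02] g 0.503
shift mm [ -14.4 -155.4   -0.5] rz -0.4
```

Call:
send_rows(
  rows=[
    [[0, 0, -0.4, -5, -52, 0, 0.5], [0, 0, 0, -5, -52, 0, 0.5], [0, 0, 0, -4.4, -51.4, 0, 0.5], [0, 0, 0, 0, 0, 0, 0.5], [0, 0, 0, 0, 0, 0, 0.5]],
  ],
)

```text
time_s: 7.1
ee_pos: [0.4514, 0.0857, 0.2221]
tcp_rot: [0.4, 0.917, 0.0, 0.001]
wrist_force: [-0.5, 0.7, -0.0]
grip_width: 0.497
```

```bash
cat > wb.py <<'E'
from h import *
import sys
f=grab('wrist',sys.argv[1]);W=world(f);c=f['color'].astype(int);z=W[...,2]
m=(z>0.143)&(z<0.155)&(c.max(-1)<90)
n,l,st,ce=cv2.connectedComponentsWithStats(m.astype(np.uint8))
for i in range(1,n):
    if st[i,4]<100: continue
    p=W[l==i][:,:2].astype(np.float32)
    rc=cv2.minAreaRect(p*1000);d=p-p.mean(0);w,v=np.linalg.eigh(d.T@d)
    print(st[i,4],ce[i].round(),np.round(rc[0],1),np.round(rc[1],1),'ang',round(np.degrees(np.arctan2(v[1,1],v[0,1]))%180,1))
E
python3 wb.py w2.png;python3 go.py .450 .086 .122 133; python3 bars.py
```

```text
1291 [284. 213.] [449.4  85.4] [53.  12.4] ang 42.7
t 7.15 pos [0.4516 0.086  0.2219] xang 132.98 tilt [1.2 0.3] q6 -2.3 F [-0.4  0.6 -0. ] T [ 0.07  0.11 -0.04] g 0.498
shift mm [ 1.1 -1.3 99.9] rz -0.0
7.2
```

View pics/w2.png

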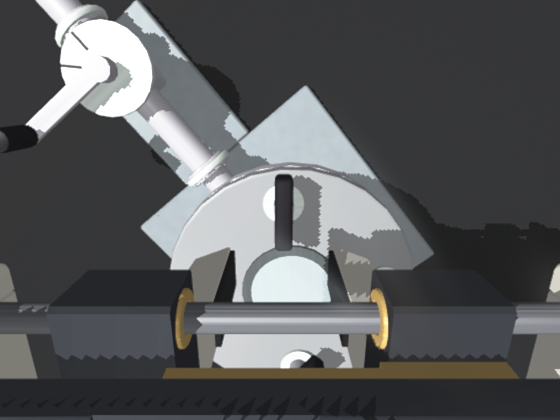

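Wrist view: the bar of screw 4 at px (284,213) is between the jaws, at (449.4, 85.4) and 42.7°. I descend and grip.

Call:
send_rows(
  rows=[
    [[0, 0, 0.3, 1, -1.7, 40, 0.5], [0, 0, 0, 0, 0, 40, 0.5], [0, 0, 0, 0, 0, 20, 0.5], [0, 0, 0, 0, 0, 0, 0], [0, 0, 0, 0, 0, 0, 0], [0, 0, 0, 0, 0, 0, 0], [0, 0, 0, 0, 0, 0, 0], [0, 0, 0, 0, 0, 0, 0]],
  ],
)

```text
time_s: 8.2
ee_pos: [0.4492, 0.0855, 0.1225]
tcp_rot: [0.401, 0.916, 0.001, 0.001]
wrist_force: [-1.5, 2.5, 6.7]
grip_width: 0.152
```

```bash
python3 go.py .4495 .0855 .122 132.7
```

```text
t 8.2 pos [0.4492 0.0855 0.1225] xang 132.75 tilt [1.8 0.7] q6 -2.3 F [-1.5  2.5  6.7] T [0.55 0.23 0.03] g 0.152
shift mm [-0.2  0.2  0.5] rz 0.1
```

Gripped at the 14 mm opening expected. I give screw 4 its first eighth and pause for the step to register. I still hold the bar, so I check screw 2 before going on.

Call:
send_rows(
  rows=[
    [[0, 0, 10, 0, 0, 0, 0], [0, 0, 10, 0, 0, 0, 0], [0, 0, 10, 0, 0, 0, 0], [0, 0, 10, 0, 0, 0, 0], [0, 0, 0, 0, 0, 0, 0], [0, 0, 0, 0, 0, 0, 0], [0, 0, 0, 0, 0, 0, 0]],
  ],
)

```text
time_s: 9.07
ee_pos: [0.4489, 0.0863, 0.1225]
tcp_rot: [0.69, 0.724, 0.001, -0.0]
wrist_force: [-2.0, 6.6, 8.4]
grip_width: 0.151
```

```bash
python3 go.py .4495 .0855 .122 92.7; python3 bars.py; python3 - <<'E'
from h import *
for n in ['top','side']: grab(n,n+'1.png')
E
python3 wb.py w3.png
```

```text
t 9.07 pos [0.4489 0.0863 0.1225] xang 92.74 tilt [1.2 2. ] q6 -1.6 F [-2.   6.6  8.4] T [1.19 0.26 0.03] g 0.151
shift mm [-0.8  0.5  0.5] rz 0.0
70 [203. 222.] [553.3 202.4] [49.5 13.7] 2.9 0.1478
68 [240. 220.] [559.6  91. ] [11.5 51.5] 91.9 0.1465
9.125
2222 [282. 269.] [439.2  85. ] [33.  18.3] ang 2.6
1961 [510. 289.] [443.3 186.3] [10.9 36.8] ang 98.2
319 [282. 340.] [472.1  86.9] [ 8.3 12. ] ang 93.6
```

View pics/side1.png

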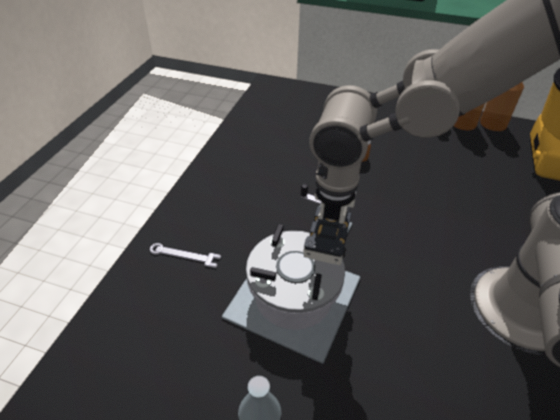

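Side view: screw 2's bar at px (263,273) has turned to 45°. The top camera reads 2.9°, so 45° of turn. Screw 4's bar reads 2.6°, also about 45°, so all four have had their first eighth. Now screw 4 goes home.

Call:
send_rows(
  rows=[
    [[0, 0, 9, 0, 0, 0, 0], [0, 0, 9, 0, 0, 0, 0], [0, 0, 9, 0, 0, 0, 0], [0, 0, 9, 0, 0, 0, 0], [0, 0, 8.5, 0, 0, 0, 0], [0, 0, 0, 0, 0, 0, 0], [0, 0, 0, 0, 0, 0, 0]],
  ],
)

```text
time_s: 10.15
ee_pos: [0.4493, 0.0871, 0.1225]
tcp_rot: [0.913, 0.408, 0.002, -0.001]
wrist_force: [-0.9, 11.1, 6.1]
grip_width: 0.153
```

```bash
python3 go.py .4495 .0855 .122 48
```

```text
t 10.15 pos [0.4493 0.0871 0.1225] xang 48.22 tilt [2.1 3.5] q6 -0.82 F [-0.9 11.1  6.1] T [1.87 0.11 0.  ] g 0.153
shift mm [-1.   1.2  0.5] rz 0.2
```

Call:
send_rows(
  rows=[
    [[0, 0, 0, 0, 0, 0, 0.3], [0, 0, 0, 0, 0, 0, 0.3], [0, 0, 0, 0, 0, -50, 0.3], [0, 0, -10, 0, 0, -50, 0.5], [0, 0, -10, 0, 0, 0, 0.5], [0, 0, -10, 0, 0, 0, 0.5], [0, 0, -10, 0, 0, 0, 0.5], [0, 0, -4.6, 0, 0, 0, 0.5]],
  ],
)

```text
time_s: 11.15
ee_pos: [0.4486, 0.0847, 0.2215]
tcp_rot: [0.688, 0.726, -0.0, 0.0]
wrist_force: [-0.1, 0.4, -0.6]
grip_width: 0.497
```

```bash
python3 go.py .5545 .2018 .222 92.8; python3 wb.py w4.png
```

```text
t 11.15 pos [0.4486 0.0847 0.2215] xang 93.05 tilt [-0.3 -0.5] q6 -1.6 F [-0.1  0.4 -0.6] T [0.05 0.   0.01] g 0.497
shift mm [111.3 111.9  -0.5] rz 0.2
1112 [288. 212.] [449.1  85.9] [12.5 52.6] ang 136.8
1358 [442. 217.] [443.7 195.6] [12.4 53.7] ang 95.3
1120 [282. 347.] [559.  91.] [14.2 52.7] ang 92.0
```

Call:
send_rows(
  rows=[
    [[0, 0, 0, 55.6, 56, 0, 0.5], [0, 0, 0, 55.6, 56, 0, 0.5], [0, 0, 0, 0, 0, 0, 0.5], [0, 0, 0, 0, 0, 0, 0.5], [0, 0, 0, 0, 0, 0, 0.5]],
  ],
)

```text
time_s: 11.82
ee_pos: [0.5324, 0.1767, 0.222]
tcp_rot: [0.69, 0.724, -0.0, 0.0]
wrist_force: [0.1, -0.3, 0.0]
grip_width: 0.501
```

```bash
python3 go.py .554 .2015 .122 92.8; python3 wb.py w5.png
```

```text
t 11.82 pos [0.5324 0.1767 0.222 ] xang 92.78 tilt [-0.1 -0.2] q6 -1.44 F [ 0.1 -0.3  0. ] T [-0.01 -0.01  0.  ] g 0.501
shift mm [ 23.7  22.8 100. ] rz -0.0
1607 [150.  83.] [450.   86.6] [12.7 53.2] ang 141.1
1743 [320.  86.] [444.4 195.9] [12.8 53.1] ang 97.2
1238 [315. 245.] [554.3 201.6] [54.  13.1] ang 3.2
1211 [166. 246.] [559.6  91.9] [12.9 53.5] ang 91.4
```

Call:
send_rows(
  rows=[
    [[0, 0, -0.4, 23.7, 22.8, 0, 0.5], [0, 0, 0, 0, 0, 40, 0.5], [0, 0, 0, 0, 0, 40, 0.5], [0, 0, 0, 0, 0, 20, 0.5], [0, 0, 0, 0, 0, 0, 0.5], [0, 0, 0, 0, 0, 0, 0.5]],
  ],
)

```text
time_s: 12.62
ee_pos: [0.5552, 0.2022, 0.1232]
tcp_rot: [0.687, 0.727, 0.001, 0.001]
wrist_force: [-0.5, -0.4, 0.4]
grip_width: 0.501
```

Call:
send_rows(
  rows=[
    [[0, 0, 0, 0, 0, 0, 0], [0, 0, 0, 0, 0, 0, 0], [0, 0, 0, 0, 0, 0, 0], [0, 0, 0, 0, 0, 0, 0], [0, 0, 0, 0, 0, 0, 0]],
  ],
)

```text
time_s: 13.25
ee_pos: [0.5546, 0.2023, 0.1219]
tcp_rot: [0.687, 0.727, 0.0, 0.0]
wrist_force: [-0.8, -1.6, 2.9]
grip_width: 0.154
```

```bash
python3 go.py .5545 .2018 .122 48
```

```text
t 13.25 pos [0.5546 0.2023 0.1219] xang 93.26 tilt [ 0.3 -0.2] q6 -1.41 F [-0.8 -1.6  2.9] T [-0.2   0.07 -0.02] g 0.154
shift mm [-0.5 -0.1 -0.1] rz 45.3
```

Call:
send_rows(
  rows=[
    [[0, 0, 9, 0, 0, 0, 0], [0, 0, 9, 0, 0, 0, 0], [0, 0, 9, 0, 0, 0, 0], [0, 0, 9, 0, 0, 0, 0], [0, 0, 9, 0, 0, 0, 0], [0, 0, 0, 0, 0, 0, 0], [0, 0, 0, 0, 0, 0, 0]],
  ],
)

```text
time_s: 14.12
ee_pos: [0.5547, 0.2023, 0.122]
tcp_rot: [0.912, 0.41, 0.0, 0.0]
wrist_force: [-0.3, -1.3, 3.0]
grip_width: 0.151
```

```bash
python3 go.py .5545 .2018 .122 48
```

```text
t 14.12 pos [0.5547 0.2023 0.122 ] xang 48.43 tilt [0.4 0. ] q6 -0.63 F [-0.3 -1.3  3. ] T [-0.27  0.06  0.04] g 0.151
shift mm [-0.5  0.2 -0. ] rz 0.4
```

Call:
send_rows(
  rows=[
    [[0, 0, 0, 0, 0, 0, 0.3], [0, 0, 0, 0, 0, 0, 0.3], [0, 0, 0, 0, 0, -50, 0.3], [0, 0, 9.5, 0, 0, -50, 0.5], [0, 0, 9.5, 0, 0, 0, 0.5], [0, 0, 9.5, 0, 0, 0, 0.5], [0, 0, 9.5, 0, 0, 0, 0.5], [0, 0, 8.6, 0, 0, 0, 0.5]],
  ],
)

```text
time_s: 15.12
ee_pos: [0.5543, 0.2025, 0.2214]
tcp_rot: [1.0, 0.012, -0.0, -0.0]
wrist_force: [0.3, -0.3, 0.3]
grip_width: 0.498
```

```bash
python3 go.py .5595 .0918 .222 1.8; python3 wb.py w6.png
```

```text
t 15.12 pos [0.5543 0.2025 0.2214] xang 1.41 tilt [-0.6  0.2] q6 0.2 F [ 0.3 -0.3  0.3] T [-0.08  0.07 -0.01] g 0.498
shift mm [  2.4 110.8  -0.7] rz -0.4
1465 [127. 218.] [445.6 196.9] [13.2 53.3] ang 97.1
983 [276. 209.] [554.5 202.8] [12.5 52.1] ang 143.0
145 [280. 351.] [556.   89.6] [ 3.2 32.9] ang 91.1
```

Call:
send_rows(
  rows=[
    [[0, 0, 0, 1.2, 55.4, 0, 0.5], [0, 0, 0, 1.2, 55.4, 0, 0.5], [0, 0, 0, 0, 0, 0, 0.5], [0, 0, 0, 0, 0, 0, 0.5], [0, 0, 0, 0, 0, 0, 0.5]],
  ],
)

```text
time_s: 15.8
ee_pos: [0.56, 0.093, 0.2216]
tcp_rot: [1.0, 0.016, -0.0, -0.0]
wrist_force: [-0.1, -0.5, -0.1]
grip_width: 0.5
```

```bash
python3 go.py .5595 .0918 .122 1.8; python3 wb.py w7.png; python3 bars.py
```

```text
t 15.8 pos [0.56   0.093  0.2216] xang 1.79 tilt [-0.2  0.4] q6 -0.0 F [-0.1 -0.5 -0.1] T [-0.09  0.06 -0.01] g 0.5
shift mm [-0.5  1.2 99.6] rz -0.0
2236 [99. 49.] [445.5 196.3] [13.9 54.1] ang 97.0
1948 [277.  46.] [554.7 201.6] [12.8 53.5] ang 138.3
756 [280. 205.] [560.3  92.2] [12.4 53.1] ang 88.5
1514 [126. 219.] [450.8  86.4] [13.7 53.1] ang 138.5
15.9
```

View pics/w7.png

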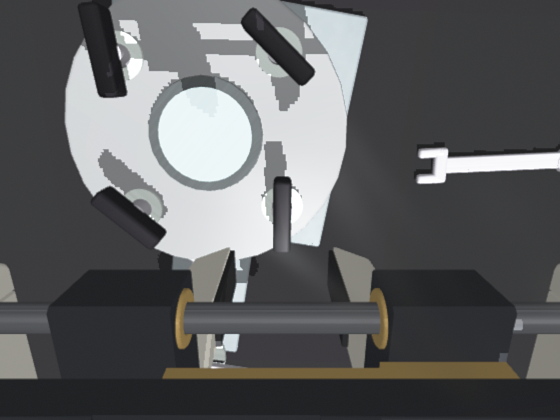

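Wrist view: the bars of screws 2 (px 277,46) and 4 (px 126,219) stand square to the centre, at 138.3° and 138.5° (about 89.5° turned). Screw 1's bar at px (282,213) is between the jaws.

Call:
send_rows(
  rows=[
    [[0, 0, 0, 0, 1, 40, 0.5], [0, 0, 0, 0, 0, 40, 0.5], [0, 0, 0, 0, 0, 19.6, 0.5], [0, 0, 0, 0, 0, 0, 0], [0, 0, 0, 0, 0, 0, 0], [0, 0, 0, 0, 0, 0, 0], [0, 0, 0, 0, 0, 0, 0], [0, 0, 0, 0, 0, 0, 0]],
  ],
)

```text
time_s: 16.9
ee_pos: [0.5605, 0.0909, 0.1232]
tcp_rot: [1.0, 0.014, 0.001, -0.0]
wrist_force: [-0.9, 1.4, 5.1]
grip_width: 0.149
```

```bash
python3 go.py .5595 .0918 .122 -42
```

```text
t 16.9 pos [0.5605 0.0909 0.1232] xang 1.66 tilt [1.4 0.3] q6 -0.0 F [-0.9  1.4  5.1] T [0.01 0.45 0.05] g 0.149
shift mm [-0.9 -1.   1.2] rz 43.7
```

Call:
send_rows(
  rows=[
    [[0, 0, 9, 0, 0, 0, 0], [0, 0, 9, 0, 0, 0, 0], [0, 0, 9, 0, 0, 0, 0], [0, 0, 9, 0, 0, 0, 0], [0, 0, 7.5, 0, 0, 0, 0], [0, 0, 0, 0, 0, 0, 0], [0, 0, 0, 0, 0, 0, 0]],
  ],
)

```text
time_s: 17.77
ee_pos: [0.5597, 0.0911, 0.1231]
tcp_rot: [0.934, -0.357, -0.0, -0.0]
wrist_force: [-4.6, 1.3, 8.1]
grip_width: 0.154
```

```bash
python3 go.py .5595 .0918 .122 -42
```

```text
t 17.77 pos [0.5597 0.0911 0.1231] xang -41.84 tilt [-0.3  0.7] q6 0.76 F [-4.6  1.3  8.1] T [ 0.18  0.91 -0.  ] g 0.154
shift mm [-0.6 -0.4  1.1] rz 0.2
```

Call:
send_rows(
  rows=[
    [[0, 0, 0, 0, 0, 0, 0.3], [0, 0, 0, 0, 0, 0, 0.3], [0, 0, 0, 0, 0, -50, 0.3], [0, 0, -10, 0, 0, -49, 0.5], [0, 0, -10, 0, 0, 0, 0.5], [0, 0, -10, 0, 0, 0, 0.5], [0, 0, -10, 0, 0, 0, 0.5], [0, 0, -9, 0, 0, 0, 0.5]],
  ],
)

```text
time_s: 18.77
ee_pos: [0.5603, 0.0905, 0.2209]
tcp_rot: [0.998, 0.065, 0.0, 0.0]
wrist_force: [-0.5, 0.5, 0.1]
grip_width: 0.495
```

```bash
python3 go.py .4447 .1957 .222 7.2
```

```text
t 18.77 pos [0.5603 0.0905 0.2209] xang 7.46 tilt [ 0. -0.] q6 -0.1 F [-0.5  0.5  0.1] T [-0.07  0.03  0.01] g 0.495
shift mm [-100.9 -119.3   -1.1] rz 0.3
```

Call:
send_rows(
  rows=[
    [[0, 0, 0, -33.6, -39.8, 0, 0.5], [0, 0, 0, -33.6, -39.8, 0, 0.5], [0, 0, 0, -33.6, -39.8, 0, 0.5], [0, 0, 0, 0, 0, 0, 0.5], [0, 0, 0, 0, 0, 0, 0.5], [0, 0, 0, 0, 0, 0, 0.5]],
  ],
)

```text
time_s: 19.52
ee_pos: [0.4462, 0.1959, 0.221]
tcp_rot: [0.998, 0.062, 0.0, 0.0]
wrist_force: [0.5, -0.2, 0.2]
grip_width: 0.5
```

```bash
python3 go.py .4447 .1957 .122 7.2; python3 wb.py w8.png; python3 bars.py
```

```text
t 19.52 pos [0.4462 0.1959 0.221 ] xang 7.09 tilt [ 0.3 -0.1] q6 0.13 F [ 0.5 -0.2  0.2] T [-0.11  0.06 -0.  ] g 0.5
shift mm [-1.5  0.  99. ] rz -0.1
737 [278. 201.] [444.3 197.6] [12.5 51.3] ang 94.8
860 [433. 223.] [553.9 202.2] [12.6 53. ] ang 138.6
101 [262. 348.] [447.1  83.3] [ 3.7 42.4] ang 137.4
234 [280. 347.] [458.2  86.6] [ 2.9 38.3] ang 138.8
67 [240. 220.] [559.1  91. ] [50.3 11.4] 47.6 0.1483
74 [240. 256.] [449.8  85.9] [11.8 52.3] 137.3 0.1476
19.625
```

View pics/w8.png

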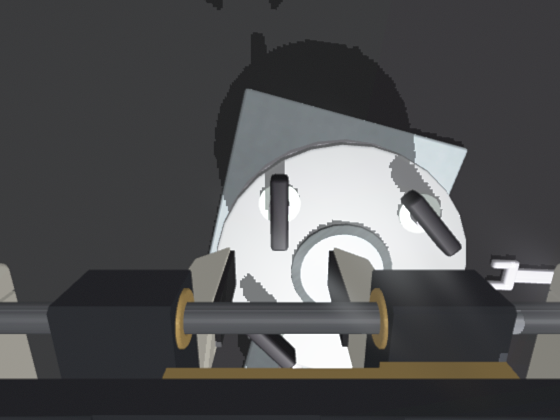

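Screw 1 reads 47.6° (90° turned, home) and screw 4 reads 137.3° (home). Screw 3's bar at px (280,212) is centred between the jaws, so I grip it.

Call:
send_rows(
  rows=[
    [[0, 0, 0, -1.3, 0, 40, 0.5], [0, 0, 0, 0, 0, 40, 0.5], [0, 0, 0, 0, 0, 18.8, 0.5], [0, 0, 0, 0, 0, 0, 0], [0, 0, 0, 0, 0, 0, 0], [0, 0, 0, 0, 0, 0, 0], [0, 0, 0, 0, 0, 0, 0], [0, 0, 0, 0, 0, 0, 0]],
  ],
)

```text
time_s: 20.62
ee_pos: [0.4446, 0.1966, 0.1232]
tcp_rot: [0.998, 0.062, 0.001, -0.0]
wrist_force: [0.4, -1.3, 5.2]
grip_width: 0.153
```

```bash
python3 go.py .4447 .1957 .122 -42
```

```text
t 20.62 pos [0.4446 0.1966 0.1232] xang 7.16 tilt [2.  0.5] q6 0.13 F [ 0.4 -1.3  5.2] T [-0.22  0.02 -0.05] g 0.153
shift mm [-0.   0.9  1.2] rz 49.2
```

Call:
send_rows(
  rows=[
    [[0, 0, 10, 0, 0, 0, 0], [0, 0, 10, 0, 0, 0, 0], [0, 0, 10, 0, 0, 0, 0], [0, 0, 10, 0, 0, 0, 0], [0, 0, 8.5, 0, 0, 0, 0], [0, 0, 0, 0, 0, 0, 0], [0, 0, 0, 0, 0, 0, 0]],
  ],
)

```text
time_s: 21.5
ee_pos: [0.4446, 0.1966, 0.1231]
tcp_rot: [0.936, -0.353, 0.001, -0.0]
wrist_force: [0.2, -0.6, 6.2]
grip_width: 0.152
```

```bash
python3 go.py .4447 .1957 .122 -42
```

```text
t 21.5 pos [0.4446 0.1966 0.1231] xang -41.33 tilt [1.8 0.4] q6 0.98 F [ 0.2 -0.6  6.2] T [-0.25  0.15 -0.09] g 0.152
shift mm [0.7 0.6 1.1] rz 0.7
```

Call:
send_rows(
  rows=[
    [[0, 0, 0, 0, 0, 0, 0.3], [0, 0, 0, 0, 0, 0, 0.3], [0, 0, 0, 0, 0, -50, 0.3], [0, 0, 0, 0, 0, -50, 0.4], [0, 0, 0, 0, 0, -20, 0.4], [0, 0, 0, 0, 0, 0, 0.4]],
  ],
)

```text
time_s: 22.25
ee_pos: [0.4445, 0.1967, 0.2434]
tcp_rot: [0.936, -0.353, 0.001, -0.001]
wrist_force: [-0.1, 0.1, -1.2]
grip_width: 0.4
```

```bash
python3 go.py .47 -.08 .25 -42; python3 bars.py
```

```text
t 22.25 pos [0.4445 0.1967 0.2434] xang -41.33 tilt [2.9 0.9] q6 0.98 F [-0.1  0.1 -1.2] T [-0.12  0.12 -0.02] g 0.4
shift mm [201.9 190.9  -6.8] rz 0.7
69 [239. 220.] [559.4  91.5] [50.1 11.5] 48.3 0.1477
77 [240. 256.] [449.9  85.9] [12.  52.4] 137.1 0.1467
22.3
```

Screws done; next the valve lever. I turn the jaws across the lever's path and go above the knob.

Call:
send_rows(
  rows=[
    [[0, 0, 0, 40, 38, 0, 0.4], [0, 0, 0, 40, 38, 0, 0.4], [0, 0, 0, 40, 38, 0, 0.4], [0, 0, 0, 40, 38, 0, 0.4], [0, 0, 0, 40, 38, 0, 0.4], [0, 0, 0, 0, 0, 0, 0.4], [0, 0, 0, 0, 0, 0, 0.4]],
  ],
)

```text
time_s: 23.18
ee_pos: [0.4679, -0.0778, 0.2409]
tcp_rot: [0.935, -0.353, -0.002, -0.0]
wrist_force: [-0.6, 0.2, -0.4]
grip_width: 0.402
```

```bash
python3 go.py .552 -.095 .243 60; python3 bars.py; python3 wb.py w9.png; python3 - <<'E'
from h import *
f=grab('top','top2.png')
E
```

```text
t 23.18 pos [ 0.4679 -0.0778  0.2409] xang -41.39 tilt [-2.7  1.5] q6 0.4 F [-0.6  0.2 -0.4] T [-0.06  0.18 -0.01] g 0.402
shift mm [ 74.4 -42.7  -2.3] rz 78.6
85 [203. 222.] [555.4 201.8] [14.2 51.2] 137.0 0.1468
71 [240. 220.] [559.1  91.4] [50.8 12.3] 47.6 0.1464
77 [240. 256.] [449.1  85. ] [12.5 52.6] 136.8 0.1482
66 [204. 258.] [443.7 195.6] [51.3 10.8] 49.4 0.1467
23.225
1730 [99. 48.] [450.7  85.1] [12.3 54.3] ang 138.7
```

View pics/w9.png

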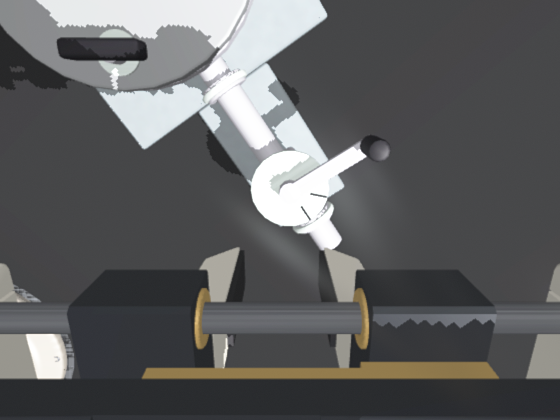

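Top camera: the bars are at 47.6°, 137.0°, 49.4° and 136.8°, so all four screws are home (89–91°). Wrist view: knob at px (378,149), pivot hub at (291,190), valve marks at 45° (318,195) and 90° (306,212). Next I measure the knob and pivot.

```bash
cat > kn.py <<'E'
from h import *
import sys
f=grab('wrist',sys.argv[1]);W=world(f);c=f['color'].astype(int);z=W[...,2]
near=(abs(W[...,0]-.5)<.12)&(W[...,1]<-.0)&(W[...,1]>-.25)
v,u=np.mgrid[:420,:560]; near&=(v<250)
m=near&(z>0.122)&(z<0.14)&(c.max(-1)<110)
p=W[m];print('knob top',m.sum(),np.median(p,0).round(4),[np.round(x*1000,1) for x in cv2.minEnclosingCircle((p[p[:,2]>np.median(p[:,2])-.003][:,:2]).astype(np.float32))])
# lever arm: white at z .09-.105
m=near&(z>0.088)&(z<0.104)&(c.min(-1)>120)
q=W[m];print('arm',m.sum(),q.min(0).round(3),q.max(0).round(3),np.median(q[:,2]))
hist=np.histogram(W[near&(c.min(-1)>100)][:,2],bins=np.arange(.05,.115,.005));print(hist[0])
# disc circle
for lo,hi in [(.07,.08),(.075,.085),(.08,.09)]:
    d=W[near&(z>lo)&(z<hi)][:,:2]
    if len(d)>50: print(lo,len(d),cv2.minEnclosingCircle((d*1000).astype(np.float32)))
for uv in [(291,190),(378,149)]:
    print(uv,W[uv[1],uv[0]].round(4))
E
python3 kn.py w10.png
```

```text
knob top 358 [ 0.5498 -0.0934  0.1309] [array([ 0.6, -0.1,  0.6, ..., -0.1,  0.6, -0.1], shape=(2000,)), np.float64(9.2)]
arm 1618 [ 0.463 -0.102  0.088] [ 0.547 -0.074  0.102] 0.09941523502526556
[   9  113  462 1542  245  227 2682  938   28 1258  337    0]
0.07 472 ((471.6617431640625, -81.80013275146484), 81.33506774902344)
0.075 2914 ((471.20263671875, -91.23681640625), 42.821617126464844)
0.08 3627 ((471.571533203125, -89.31809997558594), 40.883399963378906)
(291, 190) [ 0.4755 -0.0824  0.1001]
(378, 149) [ 0.5515 -0.0946  0.1318]
```

Call:
send_rows(
  rows=[
    [[0, 0, 10, 0, 0, 0, 0.4], [0, 0, 10, 0, 0, 0, 0.4], [0, 0, 10, 0, 0, 0, 0.4], [0, 0, 10, 0, 0, 0, 0.4], [0, 0, 10, 0, 0, 0, 0.4], [0, 0, 10, 0, 0, 0, 0.4], [0, 0, 10, 0, 0, 0, 0.4], [0, 0, 8.6, 0, 0, 0, 0.4]],
  ],
)

```text
time_s: 24.38
ee_pos: [0.4686, -0.0772, 0.2424]
tcp_rot: [-0.499, 0.867, -0.0, 0.0]
wrist_force: [0.3, 0.1, -0.8]
grip_width: 0.397
```

```bash
python3 go.py .5498 -.0938 .2 60
```

```text
t 24.38 pos [ 0.4686 -0.0772  0.2424] xang -120.13 tilt [0.2 0.1] q6 1.77 F [ 0.3  0.1 -0.8] T [0.01 0.17 0.07] g 0.397
shift mm [-26.4 -78.5  42.4] rz -0.1
```

Call:
send_rows(
  rows=[
    [[0, 0, 0, -13.2, -39.2, 20, 0.4], [0, 0, 0, -13.2, -39.3, 22, 0.4], [0, 0, 0, 0, 0, 0, 0.4], [0, 0, 0, 0, 0, 0, 0.4]],
  ],
)

```text
time_s: 24.88
ee_pos: [0.5493, -0.0937, 0.2004]
tcp_rot: [-0.501, 0.865, 0.0, -0.0]
wrist_force: [-0.3, 0.1, 1.3]
grip_width: 0.403
```

```bash
python3 go.py .5498 -.0938 .107 60;  python3 - <<'E'
from h import *
grab('wrist','w11.png')
E
```

```text
t 24.88 pos [ 0.5493 -0.0937  0.2004] xang -119.86 tilt [-0.8  0.4] q6 1.79 F [-0.3  0.1  1.3] T [0.01 0.19 0.02] g 0.403
shift mm [-0.1 -0.6 93.4] rz 0.1
```

View pics/w11.png

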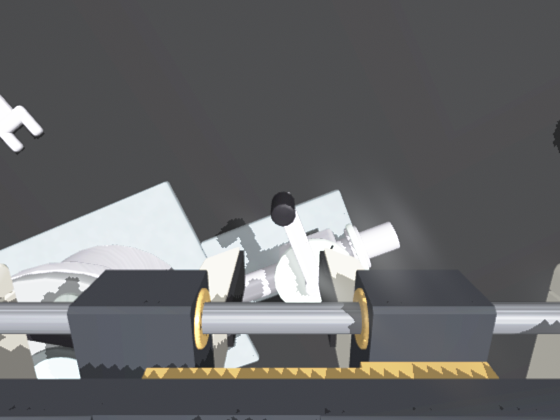

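Wrist view: the knob at px (283,210) is centred between the jaws. I descend and grip it gently.

Call:
send_rows(
  rows=[
    [[0, 0, 0, 0, 0, 40, 0.4], [0, 0, 0, 0, 0, 40, 0.4], [0, 0, 0, 0, 0, 12.4, 0.4], [0, 0, 0, 0, 0, 0, 0.12], [0, 0, 0, 0, 0, 0, 0.12], [0, 0, 0, 0, 0, 0, 0.12], [0, 0, 0, 0, 0, 0, 0.12]],
  ],
  newtons=12,
)

```text
time_s: 25.8
ee_pos: [0.5508, -0.0949, 0.1097]
tcp_rot: [-0.5, 0.866, -0.001, 0.001]
wrist_force: [-0.8, 0.1, 7.0]
grip_width: 0.192
```

```bash
python3 go.py .5194 -.1467 .108 60; python3 - <<'E'
import numpy as np
p=np.array([471,-83.]);
a=np.radians(-120)
X=np.array([np.cos(a),np.sin(a)]);Y=np.array([np.sin(a),-np.cos(a)])
th=np.radians(np.linspace(-7.7,-52.8,7))
k=p+80*np.c_[np.cos(th),np.sin(th)]
d=np.diff(k,axis=0);print(np.c_[d@X,d@Y].round(1))
E
```

```text
t 25.8 pos [ 0.5508 -0.0949  0.1097] xang -119.94 tilt [ 3.  -0.9] q6 1.79 F [-0.8  0.1  7. ] T [ 0.01  0.44 -0.03] g 0.192
shift mm [60.5  1.3  1.6] rz 0.1
[[ 9.9 -3.3]
 [10.3 -2. ]
 [10.5 -0.6]
 [10.5  0.7]
 [10.3  2.1]
 [ 9.9  3.4]]
```

Call:
send_rows(
  rows=[
    [[0, 0, 0, 9.9, -3.3, 0, 0.12], [0, 0, 0, 10.3, -2, 0, 0.12], [0, 0, 0, 10.5, -0.6, 0, 0.12], [0, 0, 0, 10.5, 0.7, 0, 0.12], [0, 0, 0, 10.3, 2.1, 0, 0.12], [0, 0, 0, 9.9, 3.4, 0, 0.12], [0, 0, 0, 0, 0, 0, 0.12], [0, 0, 0, 0, 0, 0, 0.12]],
  ],
)

```text
time_s: 26.8
ee_pos: [0.5182, -0.1487, 0.1083]
tcp_rot: [-0.5, 0.866, -0.0, -0.001]
wrist_force: [0.4, -1.9, 6.2]
grip_width: 0.191
```

```bash
python3 go.py .5194 -.1467 .108 60
```

```text
t 26.8 pos [ 0.5182 -0.1487  0.1083] xang -119.94 tilt [-0.6 -1.3] q6 1.67 F [ 0.4 -1.9  6.2] T [-0.27  0.19 -0.06] g 0.191
shift mm [-2.4  0.   0.3] rz 0.1
```

Call:
send_rows(
  rows=[
    [[0, 0, 0, 0, 0, 0, 0.4], [0, 0, 0, 0, 0, 0, 0.4], [0, 0, 0, 0, 0, 0, 0.4], [0, 0, 0, 0, 0, -50, 0.4], [0, 0, 0, 0, 0, -50, 0.4], [0, 0, 0, 0, 50, -30, 0.4], [0, 0, 0, 0, 50, 0, 0.4], [0, 0, 0, 0, 0, 0, 0.4]],
  ],
)

```text
time_s: 27.8
ee_pos: [0.4296, -0.0961, 0.2381]
tcp_rot: [-0.501, 0.865, 0.001, -0.0]
wrist_force: [-0.2, -1.1, 0.0]
grip_width: 0.396
```

```bash
python3 kn.py w12.png; python3 bars.py; python3 - <<'E'
from h import *
f=grab('top','top3.png')
W=world(f);c=f['color'].astype(int)
m=(W[...,2]>.12)&(W[...,2]<.14)&(W[...,1]<-.05)&(W[...,1]>-.25)&(abs(W[...,0]-.5)<.1)&(c.max(-1)<100);print('top knob',W[m].mean(0),m.sum())
grab('side','side3.png')
for n in ['flask','jar','wrench']:
  for cam in ['top','side']: print(n,cam,[(np.round(d['position'],3).tolist(),round(d['p'],2)) for d in vision.look_for(cam,n)][:1])
E
python3 go.py 0.5 0 .2
```

```text
knob top 491 [ 0.5179 -0.1493  0.1312] [array([ 0.5, -0.1,  0.5, ..., -0.1,  0.5, -0.1], shape=(2000,)), np.float64(8.9)]
arm 1775 [ 0.462 -0.148  0.089] [ 0.52  -0.076  0.102] 0.09950987120412906
[   0   93  491 1677  286  306 3046  993    3 1326  451    0]
0.07 592 ((473.2386474609375, -82.30104064941406), 82.0335464477539)
0.075 3363 ((472.1450500488281, -92.1161880493164), 43.03496170043945)
0.08 4077 ((472.09625244140625, -90.1736831665039), 41.141517639160156)
(291, 190) [ 0.4025 -0.0943  0.0014]
(378, 149) [ 0.3951 -0.2024  0.0004]
83 [203. 222.] [554.8 201.1] [12.6 51.2] 137.0 0.1481
68 [239. 220.] [559.2  90.8] [51.4 11.8] 47.9 0.1469
77 [240. 256.] [450.   85.7] [12.7 52.8] 136.6 0.1473
67 [204. 258.] [443.7 195.5] [51.6 10.8] 49.7 0.1486
27.9
top knob [nan nan nan] 0
flask top [([0.483, 0.395, 0.052], 0.59)]
flask side [([0.485, 0.43, 0.07], 0.89)]
jar top [([0.457, -0.42, 0.074], 0.53)]
jar side [([0.456, -0.401, 0.01], 0.59)]
wrench top [([0.784, 0.114, 0.006], 0.85)]
wrench side [([0.786, 0.119, 0.008], 0.74)]
t 28.3 pos [ 0.4326 -0.098   0.2376] xang -119.95 tilt [-0.5  0.3] q6 1.7 F [-0.2 -0.4 -0.2] T [-0.02  0.18 -0.02] g 0.402
shift mm [-118.6   -9.5   37.6] rz None<stdin>:4: RuntimeWarning: Mean of empty slice.
  ret = um.true_divide(
```

View pics/w12.png

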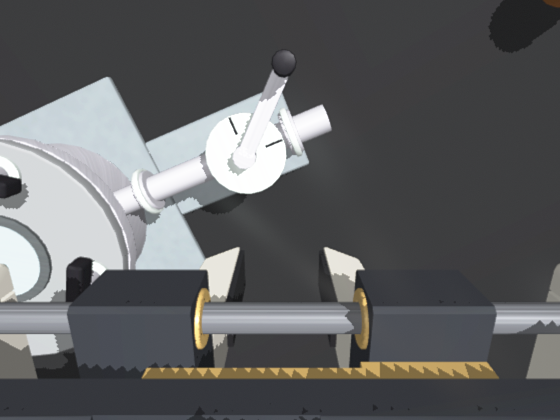

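View pics/side3.png

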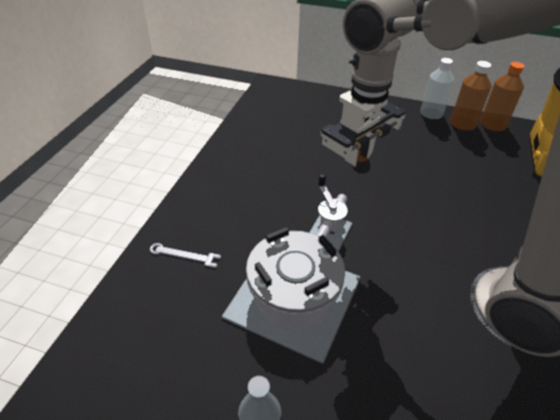

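Wrist view: knob at px (284,63), hub at (245,157), the 0° mark at (233,126) and the 90° mark at (274,144). The lever covers the middle mark. In the side view all four bars lie tangentially. I cross-check the lever angle against the marks.

```bash
python3 - <<'E'
from h import *
f=grab('wrist','w13.png');W=world(f);c=f['color'].astype(int);z=W[...,2]
v,u=np.mgrid[:420,:560]
roi=(v<200)&(v>100)&(u>205)&(u<287)
m=roi&(c.max(-1)<110)&((u-246)**2+(v-152)**2<36**2)
n,l,st,ce=cv2.connectedComponentsWithStats(m.astype(np.uint8))
for i in range(1,n):
    if st[i,4]>12: print(st[i,4],ce[i].round(1),W[l==i].mean(0).round(4))
# arm axis fit
m=(z>.096)&(z<.103)&(c.min(-1)>120)&(v<200)&(abs(W[...,0]-.49)<.06)&(W[...,1]<-.06)&(W[...,1]>-.16)
q=(W[m][:,:2]*1000).astype(np.float32);print(len(q),cv2.fitLine(q,cv2.DIST_HUBER,0,.01,.01).ravel(), cv2.minAreaRect(q))
l=cv2.fitLine(q,cv2.DIST_HUBER,0,.01,.01).ravel();print('arm ang',np.degrees(np.arctan2(l[1],l[0])))
E
```

```text
21 [232.7 130.4] [ 0.4986 -0.088   0.0853]
18 [273.3 147.2] [ 0.4684 -0.1113  0.0857]
1756 [   0.5786129   -0.8156023  490.86877   -110.89672  ] ((489.7099304199219, -111.35015106201172), (19.29267692565918, 82.16398620605469), 33.0730094909668)
arm ang -54.646957
```

The arm fit gives −54.6° and the marks put half open at −52.4°. The valve is therefore at about 47° (0.82 rad), inside 0.655–0.915. I hand in.

```bash
python3 -c "
from plant import r
print(r.close_job())"
```

```text
the job is handed in; nothing more can be done
None
```

I gave loose screws 2 and 4 their first eighth of a turn, then turned the screws home in the order 4, 2, 1, 3. After that I swung the valve lever to half open, backed the arm off and handed the job in at about 28 s of the 72 s. No verdict is reported, so the checks below are my own measurements.

- **Screws:** the top camera shows all four turned about 88–91°, above the 82.5° needed. Screw 3 reads lowest, at about 88°.
- **Valve lever:** it stands at about 47° (0.82 rad), inside the allowed 0.655–0.915. That is about 2° past the middle mark, and I left it there rather than regrip. The estimate from the pivot and knob positions and the one from the marks agree to within half a degree.
- **Flask, jar and wrench:** the detectors place each within about 10 mm of where it started, except the side camera's view of the jar. There it reads about 30 mm lower, because the arm partly hid it; its position across the bench still matches. I checked that they are upright only by eye in the pictures.
- **Failed check:** the top camera found no lever knob in the last picture, probably because the arm was in the way, so the lever angle rests on the wrist camera alone.

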